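Show the orange culture plate to the imager's camera

TASK

First swing the plate imager's smoky door open past a right angle by its blue handle and leave it open. Then lift the orange culture plate out of the drying rack and hold it up in front of the camera, standing upright as it stood in the rack, its wells facing the lens squarely, its middle on the lens's axis and 17 cm out from the front face of the imager's housing, to within about 2 cm. Finish while holding it there, still and in the gripper alone, and leave the other plates and everything else on the bench where they are.

Things in the scene. Friction and masses are not known exactly. Their poses are not given: they have to be found in the camera images.
- imager: fixed white box, 250 mm deep (x), 250 wide (y), 245 high, with a purple stripe along the middle of its roof above the lens axis. Origin: on the bench, under the middle of its front face; the front looks along its own -x, z up. The camera inside looks out through the front along -x, its axis at y = 0, 150 mm above the bench. A hinged door covers the front.
- lens (a point): centre of the camera's front glass, 34 mm inside the front face, 150 mm above the bench; axes as the imager's
- focus (a point): the point in the air where the middle of the plate is to be shown: on the lens axis, 170 mm out (-x of the imager) from the front face, 150 mm above the bench; axes as the imager's
- door (a joint): the imager's door: 0 closed, grows as it swings out and away (counterclockwise seen from above), to 2.1 at its stop, in rad; may start ajar by up to 0.3. It stays where it is left (about 0.12 N m of friction). Panel 220 mm wide, 220 high, 16 thick, its top 235 mm above the bench; upright hinge at the imager's y = -110 mm, 10 mm before the front face.
- door_handle (a point): grip point on the door's blue upright round bar (11 mm thick): 223 mm above the bench, 22 mm below the bar's rounded upper end; the bar runs down to 130 mm above the bench. The bar's axis stands 35 mm off the door's outer face (24 mm free between them) and 195 mm from the hinge axis along the width of the door. Two 8 mm struts carry it, the upper one 26 mm below this point. The point's axes are the door's: -x out of the outer face, +y from hinge to handle, z up.
- door_hinge (a point): the point on the door's hinge axis level with the grip point; axes as the door's
- plate: the orange 24-well plate with white wells, loose on its long edge in one of the rack's three slots; 128 mm long, 85 mm high as it stands on its long edge, 20 mm thick, 65 to 125 g; origin: centre of its lower edge; z up, y along its length, the 24 round wells are on its -x face, and a black mark wraps its upper +y corner
- plate_mid (a point): middle of the orange plate, 42.5 mm above its lower edge
- plate_corner (a point): the black-marked upper corner of the orange plate, 57.5 mm along +y and 79 mm above its lower edge. Properly shown (wells to the lens), it lies on the imager's -y side, the side of the door's hinge.
- rack: fixed aluminium drying rack, 190 x 120 mm, base 8 mm thick; origin: centre of its underside, z up. Slots across its x at -70, 0 and +70 mm, each holding a plate on edge between pairs of fins that reach 40 mm above the bench near the plate's ends (23 mm from fin to fin; the fins stand 40 to 56 mm either side of the middle). Standing plates reach 93 mm above the bench, with 50 mm free between neighbours; their axes are parallel to the rack's, wells to its -x.
- plate_blue: blue plate with white wells in another slot, to be left alone; 128 mm long, 85 mm high as it stands on its long edge, 20 mm thick, 65 to 125 g; origin: centre of its lower edge; z up, y along its length, the 24 round wells are on its -x face, and a black mark wraps its upper +y corner
- plate_white: white plate with grey wells in another slot, to be left alone; 128 mm long, 85 mm high as it stands on its long edge, 20 mm thick, 65 to 125 g; origin: centre of its lower edge; z up, y along its length, the 24 round wells are on its -x face, and a black mark wraps its upper +y corner
- tip_box: loose yellow box with purple lid, 85 x 125 mm, 72 high, at the far edge; origin: centre of its underside
- bottle: loose white bottle, 72 mm across, 170 high; origin: centre of its underside
- mouse: loose black computer mouse, 64 mm across, 36 high, on the right, near the robot; origin: centre of its underside
Not all that is in view belongs to the job. There is more than one size of the plate; the job needs the larger. There is more than one size of the rack; the job needs the larger.

How it is judged (in metres and radians):
On the way, in this order (a step that is already met when the one before it is completed fails the run):
1. the door is swung open past a right angle (value of joint door above 1.5 rad), for 0.2 s.
2. with the door open, the orange plate is lifted clear of the rack in the gripper (value of joint door above 1.5 rad and height (world z) of plate above 0.06 m and contact force between the fingers and plate above 1 N and contact force between plate and imager below 0.2 N and contact force between plate and rack below 0.2 N), for 0.2 s.
At the end, for the whole second after the job is handed in: Door open over 1.5 rad; the orange plate in the fingers alone, its middle within 25 mm along and 20 mm across and in height of the point 17 cm before the housing on the lens axis, upright and square within 0.17 rad, wells to the lens, still (under 0.03 m/s) (value of joint door above 1.5 rad and contact force between the fingers and plate above 1 N and contact force between plate and imager below 0.2 N and contact force between plate and rack below 0.2 N and x of plate_mid in the frame of focus between -0.025 and 0.025 m and y of plate_mid in the frame of focus between -0.02 and 0.02 m and z of plate_mid in the frame of focus between -0.02 and 0.02 m and angle between the x axis of plate and the x axis of imager, either way round below 0.17 rad and angle between plate's own z axis and vertical below 0.17 rad and y of plate_corner in the frame of imager below -0.03 m and linear speed of plate below 0.03 m/s); the arm keeps its last pose, push and grip.
It fails at once if the blue or the white plate is shifted by more than 30 mm or tipped over (distance of any of plate_blue, plate_white from where it was at the start of the episode above 0.03 m or angle between any of plate_blue, plate_white's own z axis and vertical above 0.4 rad).
It fails at once if the tip box, bottle or mouse is shifted by more than 30 mm or tipped over (distance of any of tip_box, bottle, mouse from where it was at the start of the episode above 0.03 m or angle between any of tip_box, bottle, mouse's own z axis and vertical above 0.4 rad).
It also fails if it takes over 64 s, if anything falls off the work surface, if the arm or the gripper's body presses on something with over 40 N, if the wrist force passes 120 N, or if a joint passes its speed limit or range.

ROBOT

A 6-joint arm with a two-finger parallel gripper is mounted at the origin on the work surface. World frame = base frame: x ahead of the robot, y to its left, z up, the work surface at z = 0. Lengths are in m, angles in degrees, forces in N, time in s.
With the tool pointing down it reaches from about 0.4 to 0.825 m from the base axis. Payload 7 kg.
Tool frame: the origin (TCP) lies midway between the tips of the shut fingers; the grasp point (between the pads) lies 19 mm behind it (ctrl.hold_point_z is the distance from the TCP to the grasp point, in m); z points along the fingers, y is the line along which they close (so a half turn about z gives the same grasp; the last joint's range is limited). The gripper opens to 88 mm and grips with 3 to 60 N. Pads are 19 mm wide; open, the fingers measure 130 mm over their backs; the gripper's body (78 mm by 193 mm) begins 47 mm behind the grasp point.
Start: joints at [-60.441, 20.546, 0.682, 0, -70.136, -16.507], TCP at [0.152, -0.658, 0.227] pointing down, gripper open.
Joint ranges: [-176.03, 176.03], [-82.01, 121.73], [-58.28, 71.71], [-173.87, 95.51], [-174.79, -0.11], [-173.66, 173.66]. Speed limits (degrees/s): [136.94, 136.94, 172.46, 180, 180, 180].

INTERFACE

Orientations are given as [roll, pitch, yaw] about the fixed x, y, z axes, in that order (R = Rz(yaw) Ry(pitch) Rx(roll)).
In Python, from plant import ctrl gives the robot as it stands.
- The arm moves only by the tool apply_moves, never from a script. Its argument "deltas" is a list of rows, each an object with "fingers": the finger opening in mm, from 0 to 87.6; "delta_pos": the shift along the tool's x, y, z in mm, a list of three; "angular": the turn, a rotation vector about the tool's x, y, z in degrees, a list of three. A call has 1 to 10 rows; each row is the pose to reach, as a shift and turn from the pose commanded when the call began, along the tool's axes at that moment; what a row does not reach only later rows make up. A row lasts 1/10 s, in which the tool goes at most 50 mm and 8.59 degrees, less where a joint would pass 70% of its speed; a pose out of reach is approached as far as the arm can. A call with a gripper value outside its range is refused whole. The fingers move at their own pace and stop on an object; the grip force is fixed at half the most. Time passes only in rows, so rows that repeat a pose let the fingers close. It gives the time, the measured TCP pose, the force, the opening and the grip force at its end, in the units of the state.
- ctrl.get_obs(): the state, without advancing time (a new reading comes with each control period).
- ctrl.snapshot(name): name is "side" or "top" or "wrist"; returns the picture (480x640x3 uint8, red, green, blue); there is no depth.
- ctrl.camera_params(name): a dict with "fx", "fy", "cx", "cy" (pixels), "cam_to_world" (4x4, takes a point from camera to world coordinates); the wrist camera has in their place "mount" (4x4, takes a point from camera to tool coordinates, whose origin is the TCP and whose axes are the flange's). Camera axes: x right, y up, looking along -z (the intrinsics and any distortion apply to the point x, -y, -z); pixel columns grow to the right and rows downward; lengths in m; the calibration is good to about 2 mm. A picture is of the moment at which its call begins: read the wrist's pose just before it. camera_params takes no time and is no camera call.
- ctrl.close_job(): hands the job in; it is judged then, once.
The state is a dict: "clock": time; "joint_pos": joint angles; "qvel": joint speeds; "tau": joint torques, N m; "tool_pos": TCP position; "orientation": TCP orientation; "force": force on the tool from outside, world axes, zero at the start; "moment": the same for the moment, N m; "opening": finger opening in m; "gripper_force": force on a finger pad.
Only numpy, scipy, OpenCV 4.12 (cv2) and the standard library are available. Lean on these libraries where they do the work, as an engineer would, in place of code of your own. Each camera call takes 0.05 s, during which the arm holds its last target. There are 200 camera calls.

## Working session

There is one attempt and no reset: what is moved stays moved. The work goes in short steps, Python scripts to look and compute and a tool call to move; the robot and the scene stay as the last step left them, time stands still between calls to the robot, and variables do not carry over. Pictures are saved under pics/ and viewed, at most 10 in all, crops included, and the job is handed in when it is done.

Besides the shell and the picture viewer there is one more tool, called after "Request:" as name(argument=value, ...), one argument or row to a line, values as JSON. apply_moves: Moves the arm, as the interface text tells. Its arguments: {"type":"object","properties":{"deltas":{"type":"array"}},"required":["deltas"]}

```bash
ls; mkdir -p pics
python3 - <<'E'
from plant import ctrl
import cv2
print(ctrl.get_obs(), ctrl.hold_point_z)
for n in ("side","top"):
    cv2.imwrite(f"pics/{n}0.png",ctrl.snapshot(n)[:,:,::-1]); print(n,ctrl.camera_params(n))
print(ctrl.camera_params("wrist"))
E
```

```text
pics
{'clock': 0.0, 'joint_pos': array([-6.04403950e+01,  2.05915032e+01,  6.33974627e-01, -1.85675419e-02,
       -7.01352251e+01, -1.65062310e+01]), 'qvel': array([-0.02582279,  0.0837899 ,  0.02001566,  0.07101944, -0.04593631,
        0.03091518]), 'tau': array([ 6.10137395e-04, -5.82725322e+01,  2.93051791e+01,  6.99672371e+00,
        7.16711045e-03, -1.24096709e-04]), 'tool_pos': array([ 0.15230504, -0.65709986,  0.22562832]), 'orientation': array([ 1.79906109e+02, -9.62012883e-03, -1.66952942e+02]), 'force': array([-0.24375203,  0.18874892, -0.01630804]), 'moment': array([-0.03068612,  0.00747543,  0.01599084]), 'gripper_force': 0.0, 'opening': 0.08780531677352771} 0.0188
side {'fx': 523.0436341824611, 'fy': 523.0436341824611, 'cx': 326.0210754287368, 'cy': 249.09263218094083, 'cam_to_world': array([[-0.69559734,  0.55935414, -0.45085173, -0.08387803],
       [-0.71820606, -0.52567307,  0.45590336,  0.53209992],
       [ 0.01801082,  0.64092961,  0.76738832,  1.13529208],
       [ 0.        ,  0.        ,  0.        ,  1.        ]])}
top {'fx': 477.31533782884145, 'fy': 477.31533782884145, 'cx': 320.78722170901705, 'cy': 233.2821415993876, 'cam_to_world': array([[ 0.02182525,  0.9870132 , -0.15914961,  0.34337555],
       [-0.99894057,  0.02798013,  0.03653561, -0.04409736],
       [ 0.04051415,  0.1581836 ,  0.9865782 ,  1.08183752],
       [ 0.        ,  0.        ,  0.        ,  1.        ]])}
{'fx': 375.6745885707107, 'fy': 375.6745885707107, 'cx': 320.1394194817597, 'cy': 243.04007329810062, 'mount': array([[ 3.74295972e-04,  9.53735970e-01,  3.00645237e-01,
         8.13524370e-02],
       [ 9.99999893e-01, -4.39013178e-04,  1.47704742e-04,
        -7.13560386e-04],
       [ 2.72858547e-04,  3.00645149e-01, -9.53736032e-01,
        -1.58320453e-01],
       [ 0.00000000e+00,  0.00000000e+00,  0.00000000e+00,
         1.00000000e+00]])}
```

View pics/top0.png

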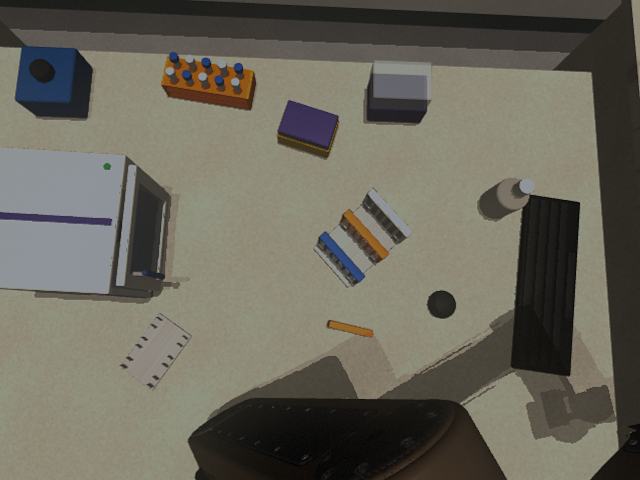

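View pics/side0.png

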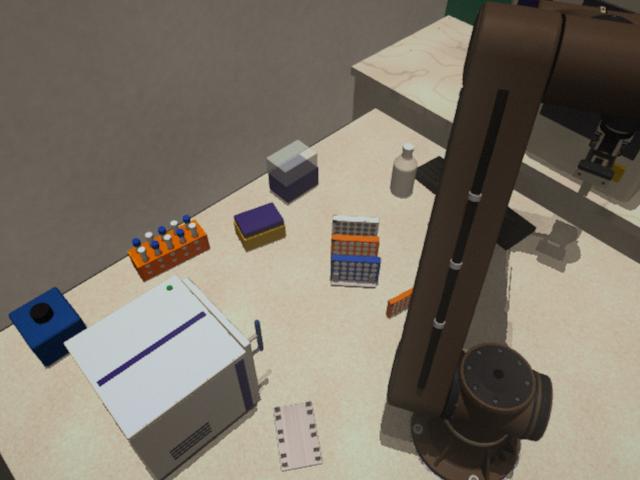

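Top view: imager at left with its front facing right (world −y), and the blue handle at about (150,275). The only blue/orange/white stack in a big rack is at (362,238). There are two orange candidates: the plate in the middle slot (365,236), and a small loose one (350,328). The one in the rack fits. The small rack is the empty one at (155,350). I'll enlarge to confirm and measure.

Run:
```python
import cv2,numpy as np
def comp(src,a,b,out):
    im=cv2.imread(src); c=np.zeros((600,800,3),np.uint8)
    for (x,y,w,h,s),ox in ((a,0),(b,400)):
        r=cv2.resize(im[y:y+h,x:x+w],None,fx=s,fy=s,interpolation=cv2.INTER_CUBIC)
        r=np.clip(r*1.5,0,255).astype(np.uint8)[:600,:400]
        for k in range(0,w,10): cv2.putText(r,str(x+k),(int(k*s),8),0,.3,(0,0,255)) if k%20==0 else 0; cv2.line(r,(int(k*s),10),(int(k*s),14),(0,0,255),1)
        for k in range(0,h,10): cv2.putText(r,str(y+k),(0,int(k*s)+4),0,.3,(0,0,255)) if k%20==0 else 0; cv2.line(r,(20,int(k*s)),(24,int(k*s)),(0,0,255),1)
        c[:r.shape[0],ox:ox+r.shape[1]]=r
    cv2.imwrite(out,c)
comp("pics/top0.png",(90,140,100,150,4),(313,185,100,105,4),"pics/topc.png")
comp("pics/side0.png",(180,270,100,150,4),(322,205,66,90,6),"pics/sidec.png")
```

```text
(no output)
```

View pics/topc.png

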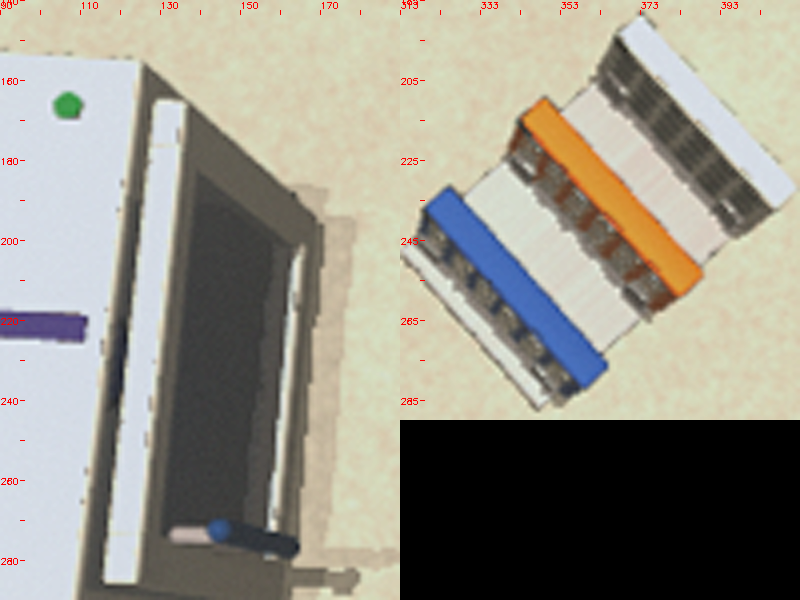

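View pics/sidec.png

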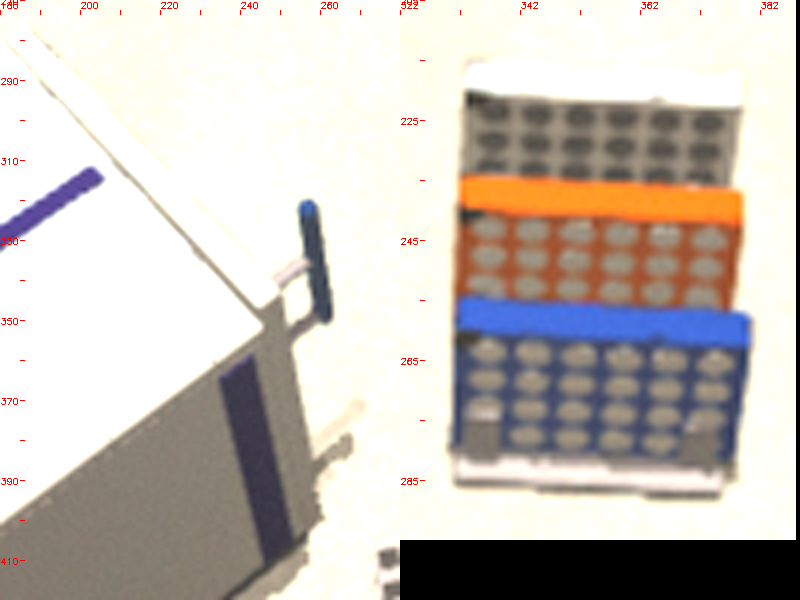

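The orange plate in the middle slot of the big rack (top pixel 366,234) is the target; the small loose plate is a decoy. Its wells face down-left in the top view, and the black corner is at its upper-left end. Next I'll turn the pixels into positions.

```bash
cat > h.py <<'E'
from plant import ctrl
import numpy as np
from scipy.spatial.transform import Rotation as R
def ray(n,u,v):
    p=ctrl.camera_params(n); T=p["cam_to_world"]
    return T[:3,3],T[:3,:3]@[(u-p["cx"])/p["fx"],-(v-p["cy"])/p["fy"],-1]
def at(n,u,v,z):
    o,d=ray(n,u,v); return (o+d*(z-o[2])/d[2])[:2]
E
python3 - <<'E'
from h import *
np.set_printoptions(precision=4,suppress=True)
t=lambda x,y,z:at("top",90+x/4,140+y/4,z)
r=lambda x,y,z:at("top",313+(x-400)/4,185+y/4,z)
s=lambda x,y,z:at("side",180+x/4,270+y/4,z)
s2=lambda x,y,z:at("side",322+(x-400)/6,205+y/6,z)
print("roof front",t(141,62,.245),t(77,600,.245)," stripe",t(88,328,.245),at("top",0,215.5,.245), "side",s(98,176,.245),at("side",101,381,.245))
print("roof corner near side", s(265,325,.245))
print("door top",[t(*p,.235) for p in((155,98),(187,103),(140,583),(104,583))])
print("bar top",t(219,529,.245),s(308,207,.245))
print("bar bottom",t(291,547,.130),s(323,315,.130))
P=[r(*p,.093) for p in((546,98),(702,272),(669,297),(522,120))];print("orange",P,np.mean(P,0),[np.linalg.norm(P[i]-P[i-1]) for i in range(4)])
d=(P[0]+P[3]-P[1]-P[2]);print("yaw of plate y",np.degrees(np.arctan2(d[1],d[0])))
P=[s2(*p,.093) for p in((460,203),(465,178),(742,195),(740,226))];print("orange side",P,np.mean(P,0),[np.linalg.norm(P[i]-P[i-1]) for i in range(4)])
print("blue",[r(*p,.093) for p in((446,187),(607,365),(583,390),(425,212))])
print("white",[r(*p,.093) for p in((640,15),(797,186),(773,208),(617,37))])
E
```

```text
roof front [0.6097 0.2789] [0.3697 0.2853]  stripe [0.488  0.2914] [0.4939 0.4838] side [0.4842 0.298 ] [0.4949 0.5185]
roof corner near side [0.3613 0.2898]
door top [array([0.5962, 0.2751]), array([0.5943, 0.2606]), array([0.378, 0.263]), array([0.3776, 0.2784])]
bar top [0.4016 0.2278] [0.3981 0.2334]
bar bottom [0.4016 0.2296] [0.4021 0.2321]
orange [array([ 0.5557, -0.1406]), array([ 0.465 , -0.2238]), array([ 0.4514, -0.2064]), array([ 0.5434, -0.128 ])] [ 0.5039 -0.1747] [np.float64(0.01758575209843932), np.float64(0.12307852791460555), np.float64(0.022083805127056398), np.float64(0.12091708563262138)]
yaw of plate y 41.49530735504274
orange side [array([ 0.543 , -0.1232]), array([ 0.552 , -0.1351]), array([ 0.461 , -0.2174]), array([ 0.4495, -0.2034])] [ 0.5014 -0.1698] [np.float64(0.12321984379975313), np.float64(0.014893593462523527), np.float64(0.12268315222982208), np.float64(0.018186767106992505)]
blue [array([ 0.5064, -0.0885]), array([ 0.4151, -0.1741]), array([ 0.4018, -0.1617]), array([ 0.4928, -0.0777])]
white [array([ 0.6026, -0.1905]), array([ 0.5122, -0.2744]), array([ 0.5001, -0.2615]), array([ 0.5901, -0.1782])]
```

```bash
cat >> h.py <<'E'
def go(*targets):
    "tool-frame delta (mm, deg) from the present pose to tool-down world targets (x,y,z,yaw)"
    o=ctrl.get_obs(); A=R.from_euler("xyz",o["orientation"],degrees=True)
    print("t",round(o["clock"],2),"pos",o["tool_pos"].round(4),"rpy",o["orientation"].round(1),"j",o["joint_pos"].round(0),"open",round(o["opening"]*1e3,1),"F",o["force"].round(1))
    for x,y,z,w in targets:
        B=R.from_euler("xyz",[180,0,w],degrees=True)
        print((A.inv().apply(np.array([x,y,z])-o["tool_pos"])*1e3).round(0).tolist(),(A.inv()*B).as_rotvec(degrees=True).round(1).tolist())
E
python3 -c "
from h import *
go((.3,-.55,.33,-150),(.50,-.30,.33,-130),(.52,0,.33,-110),(.401,.231,.33,-91.7))"
```

```text
t 0.1 pos [ 0.1523 -0.6571  0.2257] rpy [ 179.9   -0.  -167. ] j [-60.  21.   1.  -0. -70. -17.] open 87.4 F [ 0.8  0.3 -0.5]
[-168.0, 71.0, -104.0] [0.1, 0.0, -17.0]
[-419.0, 270.0, -104.0] [0.1, 0.0, -37.0]
[-506.0, 557.0, -104.0] [0.1, 0.0, -57.0]
[-443.0, 809.0, -103.0] [0.1, 0.0, -75.3]
```

Request:
apply_moves(
  deltas=[
    {"fingers": 60,"delta_pos": [-40,15,-50],"angular": [0,0,-4]},
    {"fingers": 60,"delta_pos": [-80,30,-80],"angular": [0,0,-8]},
    {"fingers": 60,"delta_pos": [-120,50,-104],"angular": [0,0,-12]},
    {"fingers": 60,"delta_pos": [-160,72,-104],"angular": [0,0,-16]},
    {"fingers": 60,"delta_pos": [-200,100,-104],"angular": [0,0,-20]},
    {"fingers": 60,"delta_pos": [-240,130,-104],"angular": [0,0,-24]},
    {"fingers": 60,"delta_pos": [-280,160,-104],"angular": [0,0,-28]},
    {"fingers": 60,"delta_pos": [-320,190,-104],"angular": [0,0,-32]},
    {"fingers": 60,"delta_pos": [-360,220,-104],"angular": [0,0,-36]},
    {"fingers": 60,"delta_pos": [-400,250,-104],"angular": [0,0,-40]},
  ],
)

```text
clock: 1.1
tool_pos: [0.4797, -0.3298, 0.3305]
orientation: [180.0, 0.0, -126.8]
force: [0.4, -0.5, -0.6]
opening: 0.0599
gripper_force: 0.0
```

```bash
python3 -c "
from h import *
go((.52,0,.33,-110),(.401,.231,.33,-91.7))"
```

```text
t 1.1 pos [ 0.4797 -0.3298  0.3305] rpy [ 180.     0.  -126.8] j [-15.   9.  -2.  -0. -80. -22.] open 59.9 F [ 0.4 -0.5 -0.6]
[-288.0, 165.0, 1.0] [0.0, 0.0, -16.8]
[-402.0, 399.0, 1.0] [0.0, 0.0, -35.1]
```

Request:
apply_moves(
  deltas=[
    {"fingers": 60,"delta_pos": [-42,24,0],"angular": [0,0,-3]},
    {"fingers": 60,"delta_pos": [-84,48,0],"angular": [0,0,-6]},
    {"fingers": 60,"delta_pos": [-126,72,0],"angular": [0,0,-9]},
    {"fingers": 60,"delta_pos": [-168,96,0],"angular": [0,0,-12]},
    {"fingers": 60,"delta_pos": [-210,120,0],"angular": [0,0,-15]},
    {"fingers": 60,"delta_pos": [-250,146,0],"angular": [0,0,-18]},
    {"fingers": 60,"delta_pos": [-280,184,0],"angular": [0,0,-22]},
    {"fingers": 60,"delta_pos": [-304,226,0],"angular": [0,0,-26]},
    {"fingers": 60,"delta_pos": [-326,268,0],"angular": [0,0,-30]},
    {"fingers": 60,"delta_pos": [-344,300,0],"angular": [0,0,-35]},
  ],
)

```text
clock: 2.1
tool_pos: [0.4444, 0.1253, 0.3304]
orientation: [180.0, 0.0, -91.7]
force: [1.3, 0.2, 0.1]
opening: 0.06
gripper_force: 0.0
```

Run:
```python
from h import *
import cv2
go((.401,.231,.33,-91.7))
o=ctrl.get_obs(); im=ctrl.snapshot("wrist"); cv2.imwrite("pics/w1.png",im[:,:,::-1])
p=ctrl.camera_params("wrist"); M=p["mount"]
T=np.eye(4);T[:3,:3]=R.from_euler("xyz",o["orientation"],degrees=True).as_matrix();T[:3,3]=o["tool_pos"]
np.save("w1.npy",T@M)
for P in ([.4005,.2305,.245],[.4875,.283,.245]):
    c=np.linalg.inv(T@M)@[*P,1]; print(p["cx"]-c[0]/c[2]*p["fx"],p["cy"]+c[1]/c[2]*p["fy"])
```

```text
t 2.1 pos [0.4444 0.1253 0.3304] rpy [180.    0.  -91.7] j [ 40.  -3. -15.  -0. -79. -42.] open 60.0 F [1.3 0.2 0.1]
[-104.0, 47.0, 0.0] [0.0, 0.0, -0.0]
382.0755158651569 378.9117673320144
273.5183002954537 436.25247360142134
```

View pics/w1.png

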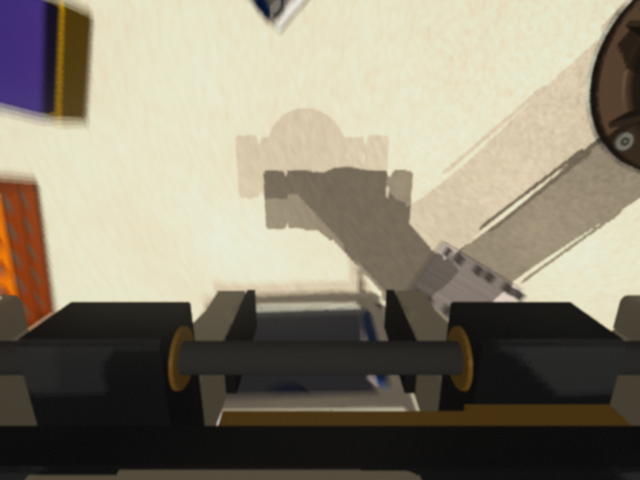

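The wrist view shows the bar top at (381,381) against a predicted (382,379), so the handle estimate holds. Next I go over it, descend and close.

Request:
apply_moves(
  deltas=[
    {"fingers": 60,"delta_pos": [-40,18,0],"angular": [0,0,0]},
    {"fingers": 60,"delta_pos": [-80,36,0],"angular": [0,0,0]},
    {"fingers": 60,"delta_pos": [-104,47,0],"angular": [0,0,0]},
    {"fingers": 60,"delta_pos": [-104,47,0],"angular": [0,0,0]},
    {"fingers": 60,"delta_pos": [-104,47,40],"angular": [0,0,0]},
    {"fingers": 60,"delta_pos": [-104,47,80],"angular": [0,0,0]},
    {"fingers": 60,"delta_pos": [-104,47,110],"angular": [0,0,0]},
    {"fingers": 60,"delta_pos": [-104,47,123],"angular": [0,0,0]},
    {"fingers": 60,"delta_pos": [-104,47,123],"angular": [0,0,0]},
    {"fingers": 30,"delta_pos": [-104,47,123],"angular": [0,0,0]},
  ],
)

```text
clock: 3.15
tool_pos: [0.4028, 0.2289, 0.208]
orientation: [-180.0, -0.0, -92.0]
force: [-0.5, 0.2, 0.1]
opening: 0.0561
gripper_force: 0.0
```

Request:
apply_moves(
  deltas=[
    {"fingers": 0,"delta_pos": [0,0,0],"angular": [0,0,0]},
    {"fingers": 0,"delta_pos": [0,0,0],"angular": [0,0,0]},
    {"fingers": 0,"delta_pos": [0,0,0],"angular": [0,0,0]},
    {"fingers": 0,"delta_pos": [0,0,0],"angular": [0,0,0]},
    {"fingers": 0,"delta_pos": [0,0,0],"angular": [0,0,0]},
  ],
)

```text
clock: 3.65
tool_pos: [0.4025, 0.2292, 0.2078]
orientation: [-180.0, 0.0, -91.9]
force: [-0.9, -0.1, -0.6]
opening: 0.0173
gripper_force: 0.0
```

Run:
```python
from h import *
o=ctrl.get_obs(); p0=o["tool_pos"]; H=np.array([.597,.270])
v=p0[:2]-H; print("v",v,np.linalg.norm(v))
def arc(a0,angs):
    L=[]
    for a in angs:
        c,s=np.cos(np.radians(a)),np.sin(np.radians(a)); q=H+np.array([[c,-s],[s,c]])@v
        L.append((*q,p0[2],-91.7+a))
    go(*L)
arc(0,range(5,110,5))
```

```text
v [-0.19450251 -0.04084712] 0.19874535132206528
t 3.65 pos [0.4025 0.2292 0.2078] rpy [-180.     0.   -91.9] j [ 54.   1. -27.  -0. -62. -56.] open 17.3 F [-0.9 -0.1 -0.6]
[17.0, -5.0, -0.0] [-0.0, 0.0, -5.2]
[33.0, -11.0, -0.0] [-0.0, 0.0, -10.2]
[48.0, -19.0, -0.0] [-0.0, 0.0, -15.2]
[63.0, -28.0, -0.0] [-0.0, 0.0, -20.2]
[77.0, -38.0, -0.0] [-0.0, 0.0, -25.2]
[90.0, -50.0, -0.0] [-0.0, 0.0, -30.2]
[102.0, -62.0, -0.0] [-0.0, 0.0, -35.2]
[113.0, -76.0, -0.0] [-0.0, 0.0, -40.2]
[123.0, -90.0, -0.0] [-0.0, 0.0, -45.2]
[131.0, -105.0, -0.0] [-0.0, 0.0, -50.2]
[138.0, -121.0, -0.0] [-0.0, 0.0, -55.2]
[143.0, -138.0, -0.0] [-0.0, 0.0, -60.2]
[148.0, -154.0, -0.0] [-0.0, 0.0, -65.2]
[150.0, -172.0, -0.0] [-0.0, 0.0, -70.2]
[151.0, -189.0, -0.0] [-0.0, 0.0, -75.2]
[151.0, -206.0, -0.0] [-0.0, 0.0, -80.2]
[149.0, -223.0, -0.0] [-0.0, 0.0, -85.2]
[146.0, -240.0, 0.0] [-0.0, 0.0, -90.2]
[141.0, -257.0, 0.0] [-0.0, 0.0, -95.2]
[134.0, -273.0, 0.0] [-0.0, 0.0, -100.2]
[127.0, -289.0, 0.0] [-0.0, 0.0, -105.2]
```

Fingers are still closing (17 mm); finish that first.

Request:
apply_moves(
  deltas=[
    {"fingers": 0,"delta_pos": [0,0,0],"angular": [0,0,0]},
    {"fingers": 0,"delta_pos": [0,0,0],"angular": [0,0,0]},
    {"fingers": 0,"delta_pos": [0,0,0],"angular": [0,0,0]},
  ],
)

```text
clock: 3.95
tool_pos: [0.4028, 0.2293, 0.2077]
orientation: [-180.0, 0.0, -91.9]
force: [3.0, 0.4, -0.6]
opening: 0.01
gripper_force: 30.0
```

Bar gripped (10 mm, 30 N). Now I swing it along the arc.

Request:
apply_moves(
  deltas=[
    {"fingers": 0,"delta_pos": [17,-5,0],"angular": [0,0,-5]},
    {"fingers": 0,"delta_pos": [33,-11,0],"angular": [0,0,-10]},
    {"fingers": 0,"delta_pos": [48,-19,0],"angular": [0,0,-15]},
    {"fingers": 0,"delta_pos": [63,-28,0],"angular": [0,0,-20]},
    {"fingers": 0,"delta_pos": [77,-38,0],"angular": [0,0,-25]},
    {"fingers": 0,"delta_pos": [90,-50,0],"angular": [0,0,-30]},
    {"fingers": 0,"delta_pos": [102,-62,0],"angular": [0,0,-35]},
    {"fingers": 0,"delta_pos": [113,-76,0],"angular": [0,0,-40]},
    {"fingers": 0,"delta_pos": [123,-90,0],"angular": [0,0,-45]},
    {"fingers": 0,"delta_pos": [131,-105,0],"angular": [0,0,-50]},
  ],
)

```text
clock: 4.95
tool_pos: [0.504, 0.0951, 0.2077]
orientation: [-179.9, 0.0, -41.7]
force: [2.1, 5.8, -0.2]
opening: 0.0104
gripper_force: 30.0
```

Run:
```python
from h import *
o=ctrl.get_obs(); p=o["tool_pos"]; H=np.array([.597,.270]);v=np.array([-.1945,-.0408]); u=p[:2]-H
print("angle",np.degrees(np.arctan2(v[0]*u[1]-v[1]*u[0],v@u)),np.linalg.norm(u),o["gripper_force"])
L=[]
for a in range(55,109,5):
    c,s=np.cos(np.radians(a)),np.sin(np.radians(a)); L.append((*(H+np.array([[c,-s],[s,c]])@v),.2078,-91.9+a))
go(*L)
```

```text
angle 50.144320413389316 0.19813601530013328 30.002896785736084
t 4.95 pos [0.504  0.0951 0.2077] rpy [-179.9    0.   -41.7] j [ 33.   6. -21.  -0. -63.  16.] open 10.4 F [ 2.1  5.8 -0.2]
[16.0, -4.0, -0.0] [-0.1, 0.0, -4.8]
[32.0, -10.0, -0.0] [-0.1, 0.0, -9.8]
[48.0, -18.0, -0.0] [-0.1, 0.0, -14.8]
[63.0, -27.0, -0.0] [-0.1, -0.0, -19.8]
[77.0, -37.0, -0.0] [-0.1, -0.0, -24.8]
[90.0, -49.0, -0.0] [-0.1, -0.0, -29.8]
[102.0, -61.0, -0.0] [-0.1, -0.0, -34.8]
[113.0, -75.0, 0.0] [-0.1, -0.0, -39.8]
[123.0, -89.0, 0.0] [-0.1, -0.0, -44.8]
[131.0, -104.0, 0.0] [-0.1, -0.0, -49.8]
[138.0, -120.0, 0.0] [-0.1, -0.0, -54.8]
```

Request:
apply_moves(
  deltas=[
    {"fingers": 0,"delta_pos": [16,-4,0],"angular": [0,0,-5]},
    {"fingers": 0,"delta_pos": [32,-10,0],"angular": [0,0,-10]},
    {"fingers": 0,"delta_pos": [48,-18,0],"angular": [0,0,-15]},
    {"fingers": 0,"delta_pos": [63,-27,0],"angular": [0,0,-20]},
    {"fingers": 0,"delta_pos": [77,-37,0],"angular": [0,0,-25]},
    {"fingers": 0,"delta_pos": [90,-49,0],"angular": [0,0,-30]},
    {"fingers": 0,"delta_pos": [102,-61,0],"angular": [0,0,-35]},
    {"fingers": 0,"delta_pos": [113,-75,0],"angular": [0,0,-40]},
    {"fingers": 0,"delta_pos": [123,-89,0],"angular": [0,0,-45]},
    {"fingers": 0,"delta_pos": [133,-107,0],"angular": [0,0,-51]},
  ],
)

```text
clock: 5.95
tool_pos: [0.6737, 0.0859, 0.2077]
orientation: [-179.9, 0.0, 9.3]
force: [-2.8, 5.9, 4.4]
opening: 0.0102
gripper_force: 30.0
```

Request:
apply_moves(
  deltas=[
    {"fingers": 0,"delta_pos": [0,0,0],"angular": [0,0,0]},
    {"fingers": 0,"delta_pos": [0,0,0],"angular": [0,0,0]},
    {"fingers": 30,"delta_pos": [0,0,0],"angular": [0,0,0]},
    {"fingers": 45,"delta_pos": [0,0,0],"angular": [0,0,0]},
    {"fingers": 45,"delta_pos": [0,0,0],"angular": [0,0,0]},
    {"fingers": 45,"delta_pos": [0,0,-30],"angular": [0,0,0]},
    {"fingers": 45,"delta_pos": [0,0,-70],"angular": [0,0,0]},
    {"fingers": 45,"delta_pos": [0,0,-100],"angular": [0,0,0]},
    {"fingers": 45,"delta_pos": [0,0,-100],"angular": [0,0,0]},
  ],
)

```text
clock: 6.85
tool_pos: [0.675, 0.0851, 0.3131]
orientation: [-180.0, -0.5, 9.0]
force: [0.0, -0.8, 0.6]
opening: 0.0448
gripper_force: 0.0
```

Run:
```python
from h import *
go((.55,-.05,.25,-64),(.503,-.172,.20,-137.5))
```

```text
t 6.85 pos [0.675  0.0851 0.3131] rpy [-180.    -0.5    9. ] j [ 24.  19.   9.   0. -80.  75.] open 44.8 F [ 0.  -0.8  0.6]
[-145.0, 114.0, 62.0] [-0.3, -0.4, 73.0]
[-211.0, 227.0, 111.0] [-0.6, -0.2, 146.5]
```

Request:
apply_moves(
  deltas=[
    {"fingers": 45,"delta_pos": [-15,20,0],"angular": [0,0,8]},
    {"fingers": 45,"delta_pos": [-30,40,0],"angular": [0,0,16]},
    {"fingers": 45,"delta_pos": [-50,60,0],"angular": [0,0,24]},
    {"fingers": 45,"delta_pos": [-70,80,0],"angular": [0,0,32]},
    {"fingers": 45,"delta_pos": [-90,100,0],"angular": [0,0,40]},
    {"fingers": 45,"delta_pos": [-110,120,10],"angular": [0,0,48]},
    {"fingers": 45,"delta_pos": [-130,140,20],"angular": [0,0,56]},
    {"fingers": 45,"delta_pos": [-145,155,30],"angular": [0,0,64]},
    {"fingers": 45,"delta_pos": [-160,170,40],"angular": [0,0,72]},
    {"fingers": 45,"delta_pos": [-170,180,50],"angular": [0,0,80]},
  ],
)

```text
clock: 7.85
tool_pos: [0.5323, -0.1204, 0.2569]
orientation: [180.0, 0.0, -71.3]
force: [-0.8, -0.7, -0.7]
opening: 0.0449
gripper_force: 0.0
```

Run:
```python
from h import *
go((.503,-.172,.22,-137.5))
```

```text
t 7.85 pos [ 0.5323 -0.1204  0.2569] rpy [180.    0.  -71.3] j [  8.   7. -13.  -0. -70.  11.] open 44.9 F [-0.8 -0.7 -0.7]
[40.0, 44.0, 37.0] [0.0, -0.0, 66.2]
```

Request:
apply_moves(
  deltas=[
    {"fingers": 45,"delta_pos": [0,5,4],"angular": [0,0,8]},
    {"fingers": 45,"delta_pos": [0,8,8],"angular": [0,0,16]},
    {"fingers": 45,"delta_pos": [0,10,12],"angular": [0,0,24]},
    {"fingers": 45,"delta_pos": [0,12,16],"angular": [0,0,32]},
    {"fingers": 45,"delta_pos": [0,14,20],"angular": [0,0,40]},
    {"fingers": 45,"delta_pos": [2,16,20],"angular": [0,0,48]},
    {"fingers": 45,"delta_pos": [4,16,20],"angular": [0,0,56]},
    {"fingers": 45,"delta_pos": [5,16,20],"angular": [0,0,64]},
    {"fingers": 45,"delta_pos": [5,16,20],"angular": [0,0,66]},
    {"fingers": 45,"delta_pos": [5,16,20],"angular": [0,0,66]},
  ],
)

```text
clock: 8.85
tool_pos: [0.5198, -0.1294, 0.2372]
orientation: [180.0, -0.0, -137.0]
force: [-0.2, 0.1, -0.3]
opening: 0.0451
gripper_force: 0.0
```

Run:
```python
from h import *
import cv2
go((.503,-.172,.20,-137.5),(.503,-.172,.062,-137.5))
o=ctrl.get_obs(); im=ctrl.snapshot("wrist"); cv2.imwrite("pics/w2.png",im[:,:,::-1])
p=ctrl.camera_params("wrist"); M=p["mount"]
T=np.eye(4);T[:3,:3]=R.from_euler("xyz",o["orientation"],degrees=True).as_matrix();T[:3,3]=o["tool_pos"]
np.save("w2.npy",T@M)
y=np.array([np.cos(np.radians(42.5)),np.sin(np.radians(42.5)),0]);x=np.array([y[1],-y[0],0]);c0=np.array([.503,-.172,.093])
for sx,sy in ((-1,-1),(-1,1),(1,1),(1,-1),(0,0)):
    c=np.linalg.inv(T@M)@[*(c0+.01*sx*x+.064*sy*y),1]; print(sx,sy,(p["cx"]-c[0]/c[2]*p["fx"]).round(),(p["cy"]+c[1]/c[2]*p["fy"]).round())
```

```text
t 8.85 pos [ 0.5198 -0.1294  0.2372] rpy [ 180.   -0. -137.] j [  7.   7. -16.  -0. -67. -54.] open 45.1 F [-0.2  0.1 -0.3]
[41.0, -20.0, 37.0] [0.0, -0.0, 0.5]
[41.0, -20.0, 175.0] [0.0, -0.0, 0.5]
-1 -1 309.0 92.0
-1 1 309.0 253.0
1 1 285.0 253.0
1 -1 282.0 92.0
0 0 296.0 178.0
```

View pics/w2.png

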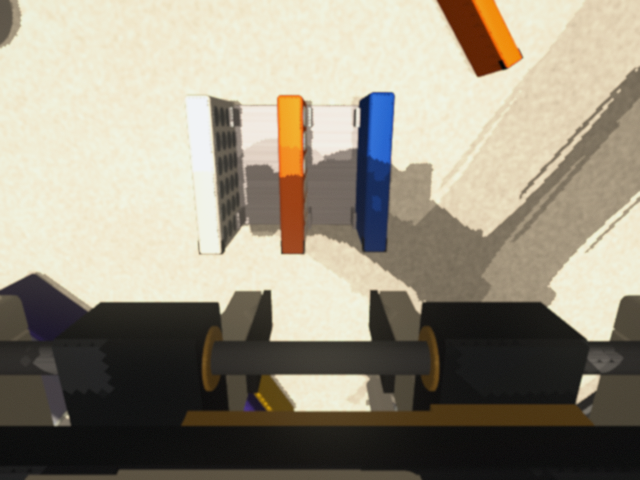

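The wrist view shows the orange top face from (279,96) to (304,253), in the middle between white (205) and blue (377). It sits about 3 mm toward white from my prediction, so I shift and descend.

Request:
apply_moves(
  deltas=[
    {"fingers": 45,"delta_pos": [20,-12,20],"angular": [0,0,0]},
    {"fingers": 45,"delta_pos": [40,-23,40],"angular": [0,0,0.5]},
    {"fingers": 45,"delta_pos": [40,-23,60],"angular": [0,0,0.5]},
    {"fingers": 45,"delta_pos": [40,-23,90],"angular": [0,0,0.5]},
    {"fingers": 45,"delta_pos": [40,-23,120],"angular": [0,0,0.5]},
    {"fingers": 45,"delta_pos": [40,-23,150],"angular": [0,0,0.5]},
    {"fingers": 45,"delta_pos": [40,-23,170],"angular": [0,0,0.5]},
    {"fingers": 45,"delta_pos": [40,-23,178],"angular": [0,0,0.5]},
    {"fingers": 45,"delta_pos": [40,-23,178],"angular": [0,0,0.5]},
    {"fingers": 45,"delta_pos": [40,-23,178],"angular": [0,0,0.5]},
  ],
)

```text
clock: 9.9
tool_pos: [0.5075, -0.1734, 0.0604]
orientation: [-179.9, 0.0, -137.4]
force: [0.8, 0.1, 0.0]
opening: 0.0448
gripper_force: 0.0
```

Request:
apply_moves(
  deltas=[
    {"fingers": 10,"delta_pos": [0,0,0],"angular": [0,0,0]},
    {"fingers": 10,"delta_pos": [0,0,0],"angular": [0,0,0]},
    {"fingers": 5,"delta_pos": [0,0,0],"angular": [0,0,0]},
    {"fingers": 0,"delta_pos": [0,0,0],"angular": [0,0,0]},
    {"fingers": 0,"delta_pos": [0,0,0],"angular": [0,0,0]},
    {"fingers": 0,"delta_pos": [0,0,0],"angular": [0,0,0]},
    {"fingers": 0,"delta_pos": [0,0,0],"angular": [0,0,0]},
  ],
)

```text
clock: 10.6
tool_pos: [0.5071, -0.1733, 0.06]
orientation: [-180.0, 0.0, -137.4]
force: [-0.8, 1.6, 6.1]
opening: 0.0196
gripper_force: 30.0
```

Request:
apply_moves(
  deltas=[
    {"fingers": 0,"delta_pos": [0,0,-10],"angular": [0,0,0]},
    {"fingers": 0,"delta_pos": [0,0,-30],"angular": [0,0,0]},
    {"fingers": 0,"delta_pos": [0,0,-55],"angular": [0,0,0]},
    {"fingers": 0,"delta_pos": [0,0,-80],"angular": [0,0,0]},
    {"fingers": 0,"delta_pos": [0,0,-105],"angular": [0,0,0]},
    {"fingers": 0,"delta_pos": [0,0,-125],"angular": [0,0,0]},
    {"fingers": 0,"delta_pos": [0,0,-135],"angular": [0,0,0]},
    {"fingers": 0,"delta_pos": [0,0,-135],"angular": [0,0,0]},
    {"fingers": 0,"delta_pos": [0,0,-135],"angular": [0,0,0]},
  ],
)

```text
clock: 11.5
tool_pos: [0.5063, -0.1731, 0.1938]
orientation: [179.9, -0.0, -137.5]
force: [0.2, 0.2, -1.6]
opening: 0.0196
gripper_force: 30.0
```

Run:
```python
from h import *
go((.485,.113,.195,178.3),(.485,.113,.1595,178.3))
```

```text
t 11.5 pos [ 0.5063 -0.1731  0.1938] rpy [ 179.9   -0.  -137.5] j [  2.   9. -20.  -0. -62. -50.] open 19.6 F [ 0.2  0.2 -1.6]
[-178.0, 225.0, -1.0] [0.0, -0.0, 44.2]
[-178.0, 225.0, 34.0] [0.0, -0.0, 44.2]
```

Request:
apply_moves(
  deltas=[
    {"fingers": 0,"delta_pos": [-20,25,-1],"angular": [0,0,4]},
    {"fingers": 0,"delta_pos": [-42,53,-1],"angular": [0,0,10]},
    {"fingers": 0,"delta_pos": [-64,81,-1],"angular": [0,0,16]},
    {"fingers": 0,"delta_pos": [-86,109,-1],"angular": [0,0,22]},
    {"fingers": 0,"delta_pos": [-108,137,-1],"angular": [0,0,28]},
    {"fingers": 0,"delta_pos": [-130,164,-1],"angular": [0,0,34]},
    {"fingers": 0,"delta_pos": [-150,190,8],"angular": [0,0,39]},
    {"fingers": 0,"delta_pos": [-166,210,20],"angular": [0,0,42]},
    {"fingers": 0,"delta_pos": [-178,225,34],"angular": [0,0,44.2]},
    {"fingers": 0,"delta_pos": [-178,225,34],"angular": [0,0,44.2]},
  ],
)

```text
clock: 12.5
tool_pos: [0.484, 0.1138, 0.1575]
orientation: [-179.9, -0.3, 178.4]
force: [-0.1, 0.1, -1.6]
opening: 0.0197
gripper_force: 30.0
```

Request:
apply_moves(
  deltas=[
    {"fingers": 0,"delta_pos": [0,0,0],"angular": [0,0,0]},
    {"fingers": 0,"delta_pos": [0,0,0],"angular": [0,0,0]},
    {"fingers": 0,"delta_pos": [0,0,0],"angular": [0,0,0]},
  ],
)

```text
clock: 12.8
tool_pos: [0.486, 0.1122, 0.1608]
orientation: [180.0, 0.0, 178.3]
force: [-1.2, -0.3, -0.9]
opening: 0.0196
gripper_force: 30.0
```

Run:
```python
from h import *
import cv2
go((.485,.113,.1595,178.3))
a=ctrl.snapshot("side"); b=ctrl.snapshot("top")
cv2.imwrite("pics/side3.png",a[:,:,::-1]); cv2.imwrite("pics/top3.png",b[:,:,::-1])
c=np.zeros((600,800,3),np.uint8)
for im,(x,y),ox in ((a,(190,220),0),(b,(110,130),400)):
    c[:,ox:ox+400]=cv2.resize(im[y:y+200,x:x+133,::-1],(400,600))
cv2.imwrite("pics/c3.png",c)
def px(n,P):
    p=ctrl.camera_params(n); q=np.linalg.inv(p["cam_to_world"])@[*P,1]
    return np.round([p["cx"]-q[0]/q[2]*p["fx"],p["cy"]+q[1]/q[2]*p["fy"]],1)
xi=np.array([np.cos(np.radians(88.3)),np.sin(np.radians(88.3)),0]);yi=np.array([-xi[1],xi[0],0]);F=np.array([.483,.113,.15])
for n,(ox,oy),o in (("side",(190,220),0),("top",(110,130),400)):
  for sx,sy,sz in ((1,1,1),(1,-1,1),(-1,1,1),(-1,-1,1),(1,1,-1),(1,-1,-1)):
    u=px(n,F+.01*sx*xi+.064*sy*yi+[0,0,.0425*sz]); print(n,sx,sy,sz,u,((u-[ox,oy])*3+[o,0]).round())
```

```text
t 12.8 pos [0.486  0.1122 0.1608] rpy [180.    0.  178.3] j [  36.    7.  -27.    0.  -56. -127.] open 19.6 F [-1.2 -0.3 -0.9]
[1.0, 1.0, 1.0] [0.0, 0.0, 0.0]
side 1 1 1 [291.7 299.2] [305. 238.]
side 1 -1 1 [255.7 264.5] [197. 134.]
side -1 1 1 [298.7 294.1] [326. 222.]
side -1 -1 1 [262.6 260. ] [218. 120.]
side 1 1 -1 [292.9 320.2] [309. 301.]
side 1 -1 -1 [258.7 286.3] [206. 199.]
top 1 1 1 [211.  266.2] [703. 409.]
top 1 -1 1 [217.  198.9] [721. 207.]
top -1 1 1 [221.8 266.8] [735. 410.]
top -1 -1 1 [227.6 199.5] [753. 208.]
top 1 1 -1 [218.8 270. ] [726. 420.]
top 1 -1 -1 [224.1 208.3] [742. 235.]
```

View pics/c3.png

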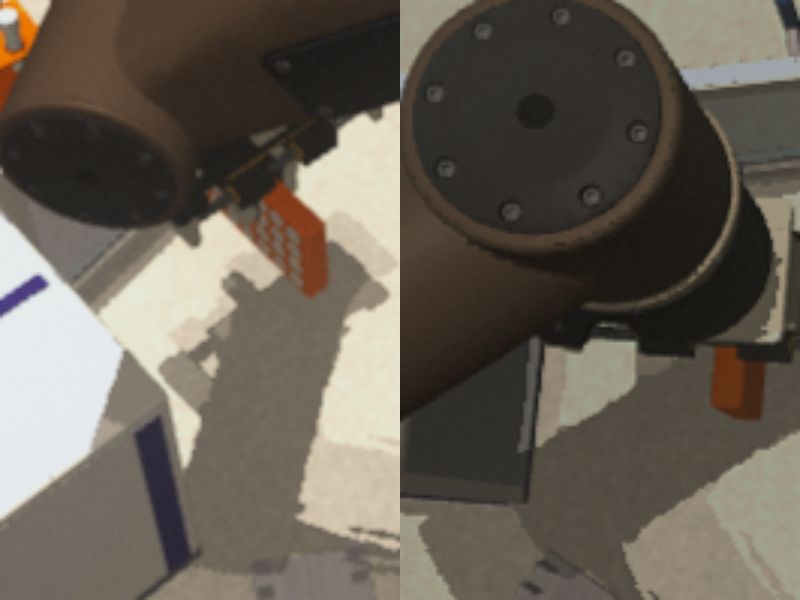

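The plate is upright in the gripper with its wells toward the imager. Its near end sits within about 4 px of the prediction in this 3× crop (2–3 mm): side view (305,238) predicted, (304,231) seen. The door's top edge at (695,80)–(800,62) lies about 10° past perpendicular. Handing in.

```bash
python3 -c "
from plant import ctrl
print(ctrl.close_job())"
```

```text
the job is handed in; nothing more can be done
None
```

I handed the job in at about 13 s; no verdict came back. By my own measurements, the door is open about 100° (roughly 1.75 rad), and the orange plate is held upright at the focus point in the gripper alone, wells to the lens, within about 3 mm.

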